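Slide the anvil disc into its nest and swing the keeper arm over it

TASK

Without gripping or lifting it, gently push the loose steel anvil disc across the top of the nest plate with the fingertips until it drops into the round recess and lies flat, flush with the plate. Then push the tubular swing arm round until it meets its stop with its pad over the disc, and move clear. Leave the four other parts on the table where they are.

Things in the scene. Friction and masses are not known exactly. Their poses are not given: they have to be found in the camera images.
- nest: Nest plate, dark steel, fixed to the table, 240 x 240 mm and 22 mm thick; it may stand turned about the vertical. Origin at the centre of its underside, on the table; z up. Its flat top is 22 mm above the table. The recess is at x = +45, y = -50 mm in its frame and the arm's pivot at x = -95, y = -50 mm. Four flush screws in its corners are only looks.
- recess (a point): Centre of the mouth of the round recess, level with the plate's top. The recess is 46 mm in diameter and 10 mm deep with a flat floor and a 1.5 mm chamfer; a bright machined band 3 mm wide runs round its mouth, flush with the top; axes as the plate's.
- disc: The loose anvil disc: plain bright steel, 42 mm diameter, 10 mm thick, about 0.11 kg, solid, lying flat on the plate's top at the start. Origin at the centre of its underside, z up. In the recess its top is flush with the plate.
- disc_center (a point): Centre of the same disc, half-way up: 5 mm above the plate's top while it lies on the plate, 5 mm below it when it is seated.
- swing_arm (a joint): Angle of the swing arm about its upright pivot, rad. 0: against its stop, the arm pointing along the plate's +x with its pad over the recess. Larger values: swung away from there, clockwise seen from above, towards the plate's -y (1.57 would be along -y; it ends at 1.5). It stays where it is left (dry friction 0.08 N m), with no spring.
- pivot (a point): Point on the swing arm's upright pivot axis at the height of the tube's centre line, 70 mm above the table. The arm is a level grey steel tube of 16 mm diameter that runs 140 mm out from the axis; the hub on the axis is 36 mm in diameter and reaches to 83 mm above the table.
- pad (a point): Centre of the underside of the round black rubber pad (32 mm diameter, 10 mm thick) that hangs under the end of the swing arm's tube on a 14 mm stem, 140 mm from the pivot axis; 36 mm above the table, so it passes clear over the disc.
- ratchet: Bystander: black latch ratchet, about 60 x 45 mm, 15 mm high, loose on the table beside the plate. Origin at its underside, at the pivot boss.
- door_pull: Bystander: chromed door pull, an arched bar 148 mm long along its y, 38 mm high, loose on the table beyond the plate. Origin at the centre of its underside.
- roller: Bystander: nylon roller with a waist, 34 mm diameter, 28 mm high, standing loose on the table beside the plate. Origin at the centre of its underside.
- pin_gauge: Bystander: brass pin gauge, a 12 mm pin on a 26 mm foot, 50 mm high, standing loose on the table beyond the plate. Origin at the centre of its underside.
Things that resemble listed ones, but are neither listed nor needed, are in the scene too. Leave any green look-alike of the disc alone.

How it is judged (in metres and radians):
On the way, in this order (a step that is already met when the one before it is completed fails the run):
1. the disc lies flat in the recess while the swing arm is still away (horizontal distance between disc_center and recess below 0.004 m and z of disc_center in the frame of recess below -0.0035 m and angle between disc_center's own z axis and vertical below 0.08 rad and linear speed of disc below 0.02 m/s and value of joint swing_arm above 0.4 rad), for 0.2 s.
2. the swing arm stands at its stop over the disc (value of joint swing_arm below 0.08 rad and horizontal distance between disc_center and recess below 0.004 m and z of disc_center in the frame of recess below -0.0035 m and angle between disc_center's own z axis and vertical below 0.08 rad and linear speed of disc below 0.02 m/s), for 0.2 s.
At the end, for the whole second after the job is handed in: The disc lies at rest in the recess: centre within 4 mm of the recess's axis, within 1.5 mm of flush, tilted less than 0.08 rad. The swing arm stands within 0.08 rad of its stop. The four bystanders are within 20 mm of where they were (all of step 2 and horizontal distance between pad and recess below 0.014 m and distance of nest from where it was at the start of the episode below 0.002 m and distance of each of ratchet, door_pull, roller, pin_gauge from where it was at the start of the episode below 0.02 m); the robot touches nothing.
It fails at once if the disc is lifted: its centre rises more than 10 mm above where it lies on the plate (z of disc_center in the frame of recess above 0.015 m).
It fails at once if the disc is pushed off the plate (z of disc_center in the frame of recess below -0.012 m).
It fails at once if the disc is gripped or pressed with more than 30 N (contact force between the fingers and disc above 30 N).
It fails at once if one of the four bystanders is moved more than 20 mm (distance of any of ratchet, door_pull, roller, pin_gauge from where it was at the start of the episode above 0.02 m).
It also fails if it takes over 58 s, if anything falls off the work surface, if the arm or the gripper's body presses on something with over 40 N, if the wrist force passes 120 N, or if a joint passes its speed limit or range.

ROBOT

A 6-joint arm with a two-finger parallel gripper is mounted at the origin on the work surface. World frame = base frame: x ahead of the robot, y to its left, z up, the work surface at z = 0. Lengths are in m, angles in degrees, forces in N, time in s.
With the tool pointing down it reaches from about 0.35 to 0.725 m from the base axis. Payload 4.3 kg.
Tool frame: the origin (TCP) lies on the mounting face of the last link; the fingertips stand 173 mm ahead of it and the grasp point (between the pads) lies 155 mm ahead of it; y points along the fingers, x is the direction in which the jaws open and shut, and the axes are right-handed (so a half turn about y gives the same grasp; the last joint's range is limited). The gripper opens to 85 mm and grips with 20 to 120 N. Pads are 22 mm wide; open, the fingers measure 114 mm over their backs; the gripper's body (76 mm by 85 mm) begins 54 mm behind the grasp point. The pads swing forward as they close: fully open they stand 13 mm farther back than shut.
Start: joints at [-6.32, 21.618, 4.641, 73.018, 0, 83.68], TCP at [0.575, 0, 0.405] pointing down, gripper open.
Joint ranges: [-156.06, 156.06], [-48.1, 94.91], [-58.44, 69.94], [-101.28, 121.22], [-78.64, 73.56], [-180, 180]. Speed limits (degrees/s): [147.25, 147.25, 180, 180, 180, 180].

INTERFACE

Orientations are given as a 3x3 rotation matrix whose columns are the frame's x, y, z axes.
In Python, from plant import bot gives the robot as it stands. The module is installed in compiled form; this text tells all that it offers.
- The arm moves only by the tool step_arm, never from a script. Its argument "series" is a list of rows, each a list of 3 entries, a list of its own where there are three numbers: the shift along the tool's x, y, z in m, then the turn about the tool's y in degrees, then the opening, from -1 (shut) to 1 (fully open). In form: [[[dx, dy, dz], roll, grip], ...]. A call has 1 to 12 rows; each row shifts and turns the commanded pose from where the row before left it, along the tool's axes as they then stand; what a row does not reach is not made up. A row lasts 1/10 s, in which the tool goes at most 50 mm and 8.59 degrees, less where a joint would pass 70% of its speed; a pose out of reach is approached as far as the arm can. A call with a gripper value outside its range is refused whole. The fingers move at their own pace and stop on an object; the grip force is fixed at half the most. Time passes only in rows, so rows that do not move let the fingers close. It gives the time, the measured TCP pose, the force and the opening at its end, in the units of the state.
- bot.sense(): the state, without advancing time (a new reading comes with each control period).
- bot.camera(name): name is "scene" or "side" or "wrist"; returns a dict with "img" (384x512x3 uint8, red, green, blue), "fx", "fy", "cx", "cy" (pixels), "extrinsics" (4x4, takes a point from camera to world coordinates). Camera axes: x right, y down, z forward; pixel columns grow to the right and rows downward; lengths in m; the calibration is good to about 2 mm. A picture is of the moment at which its call begins. There is no depth.
- bot.sign_off(): hands the job in, once; it reports no verdict.
Trained networks look in a picture, given as the dict that the camera call returned (one of the last four; its "shot" number tells which), for a name from the list of things; names that differ only in an ending like _2 or _b are one class to them, and where a whole thing is asked for, a point or a joint stands for the part that bears it (a point fixed in the world has none). Each returns a list of dicts, best first, with "confidence" (0 to 1); they miss things now and then, are a little off and sometimes report something else, mostly with a low value. They report only what shows in the picture. A call takes as long as a camera call. They do not tell look-alikes from the thing itself.
- bot.regions_of(query, picture): "region" (384x512 bool, what is visible of it) and "centre" ([column, row] in pixels, amid what is visible of it).
The state is a dict: "time_s": time; "joint_pos": joint angles; "qvel": joint speeds; "joint_torque": joint torques, N m; "tool_pos": TCP position; "eef_rot": TCP orientation; "ft_force": force on the tool from outside, world axes, zero at the start; "wrist_torque": the same for the moment, N m; "grip_width": opening from 0.0 (shut) to 1.0 (fully open).
Only numpy, scipy, OpenCV 4.12 (cv2) and the standard library are available. Lean on these libraries where they do the work, as an engineer would, in place of code of your own. Each camera call takes 0.05 s, during which the arm holds its last target. There are 200 camera calls.

## Working session

There is one attempt and no reset: what is moved stays moved. The work goes in short steps, Python scripts to look and compute and a tool call to move; the robot and the scene stay as the last step left them, time stands still between calls to the robot, and variables do not carry over. Pictures are saved under pics/ and viewed, about 8 in all and at most 12, crops included, and the job is handed in when it is done.

Besides the shell and the picture viewer there is one more tool, called in YAML: its name, and indented under it one key for each argument. step_arm: Moves the arm, as the interface text tells. Its arguments: {"type":"object","properties":{"series":{"type":"array"}},"required":["series"]}

```bash
mkdir -p pics
cat > h.py <<'E'
import numpy as np, cv2
from plant import bot
def ray(p,u,v):
    E=np.array(p["extrinsics"]);d=E[:3,:3]@np.array([(u-p["cx"])/p["fx"],(v-p["cy"])/p["fy"],1]);return E[:3,3],d
def at(p,u,v,z):
    o,d=ray(p,u,v);return o+d*(z-o[2])/d[2]
def proj(p,X):
    E=np.array(p["extrinsics"]);c=E[:3,:3].T@(np.array(X)-E[:3,3]);return np.array([p["fx"]*c[0]/c[2]+p["cx"],p["fy"]*c[1]/c[2]+p["cy"]])
def save(p,n): cv2.imwrite("pics/"+n,cv2.cvtColor(p["img"],cv2.COLOR_RGB2BGR))
E
python3 - <<'E'
from h import *
ims=[]
H={"nest":.022,"disc":.032,"swing_arm":.07,"pad":.036,"pivot":.083,"recess":.022,"ratchet":.015,"roller":.028,"pin_gauge":.05,"door_pull":.03}
for n in ("scene","side","wrist"):
    p=bot.camera(n);save(p,n+"0.png");ims.append(p["img"])
    print(n,p["fx"],p["cx"],np.round(p["extrinsics"],3).tolist())
    for q,z in H.items():
        try:
            for r in bot.regions_of(q,p)[:3]:
                print(q,round(r["confidence"],2),np.round(r["centre"]).tolist(),r["region"].sum(),np.round(at(p,*r["centre"],z),3))
        except Exception as e: print(q,e)
print(bot.sense())
im=np.hstack([ims[0],ims[1]]);cv2.imwrite("pics/both.png",cv2.resize(im,(800,300))[:,:,::-1])
E
```

```text
scene 444.87960380330617 256.9518166531639 [[0.269, 0.699, -0.662, 1.184], [0.963, -0.21, 0.17, -0.079], [-0.02, -0.683, -0.73, 0.734], [0.0, 0.0, 0.0, 1.0]]
nest 0.87 [183.0, 222.0] 11719 [ 0.582 -0.083  0.022]
disc 0.67 [338.0, 239.0] 314 [0.719 0.202 0.032]
swing_arm 0.7 [141.0, 186.0] 990 [ 0.5   -0.152  0.07 ]
swing_arm 0.37 [201.0, 217.0] 268 [ 0.621 -0.047  0.07 ]
pad 0.87 [140.0, 183.0] 981 [ 0.457 -0.157  0.036]
pivot 0.71 [181.0, 221.0] 11687 [ 0.63  -0.087  0.083]
pivot 0.22 [104.0, 296.0] 252 [ 0.752 -0.233  0.083]
recess 0.66 [183.0, 222.0] 11760 [ 0.581 -0.083  0.022]
ratchet 0.65 [289.0, 203.0] 408 [0.587 0.144 0.015]
roller 0.66 [280.0, 250.0] 250 [0.71  0.086 0.028]
pin_gauge 0.52 [106.0, 296.0] 206 [ 0.73  -0.238  0.05 ]
door_pull 0.76 [199.0, 288.0] 792 [ 0.749 -0.081  0.03 ]
side 347.08628370076616 257.2251791077767 [[-0.795, -0.425, 0.432, 0.291], [-0.606, 0.545, -0.579, 0.475], [0.01, -0.723, -0.691, 0.564], [0.0, 0.0, 0.0, 1.0]]
nest 0.94 [306.0, 188.0] 8096 [ 0.553 -0.064  0.022]
disc 0.75 [288.0, 185.0] 196 [ 0.587 -0.04   0.032]
disc 0.6 [174.0, 241.0] 323 [
[... 1357 characters left out ...]
+01,
        1.09703033e-03,  8.36787857e+01]), 'qvel': array([ 0.04677029, -0.08984945,  0.0294451 , -0.08624561,  0.06267296,
       -0.03098774]), 'joint_torque': array([ 1.17018408e-03, -4.63501203e+01,  2.70153505e+01,  2.94398606e-04,
       -1.67055437e-04, -6.73917881e-07]), 'tool_pos': array([5.75000850e-01, 1.34103944e-07, 4.04742260e-01]), 'eef_rot': array([[ 9.99999997e-01,  7.55091618e-05, -1.12624989e-05],
       [ 1.12616759e-05,  1.09001587e-05,  1.00000000e+00],
       [ 7.55092845e-05, -9.99999997e-01,  1.08993083e-05]]), 'ft_force': array([-0.22125568,  0.30806389,  0.10196802]), 'wrist_torque': array([0.01493286, 0.02385314, 0.06456199]), 'grip_width': 0.9987054172098998}
```

View pics/scene0.png

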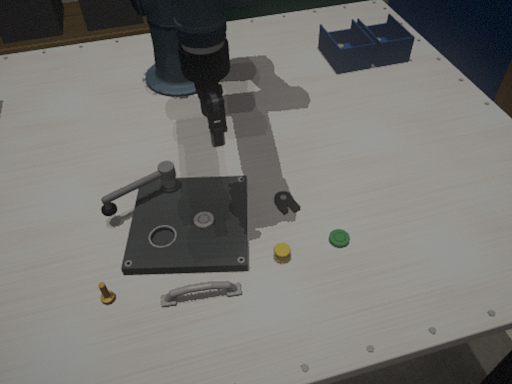

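View pics/wrist0.png

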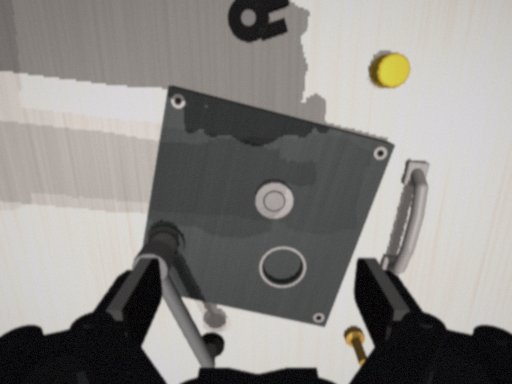

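Scene and wrist both show the bright disc on the plate at wrist (274,200). The recess ring is at (283,267), and the arm is swung away at lower left with its hub at about (160,240). The green disc at scene (339,238) is the look-alike to leave alone. I'll measure this more precisely now.

```bash
cat >> h.py <<'E'
def ell(p,g,win,z,bright=True,thr=None):
    """fit ellipse to largest bright contour in window; return px ellipse and world centre"""
    x0,y0,x1,y1=win;c=g[y0:y1,x0:x1]
    t,b=cv2.threshold(c,thr or 0,255,cv2.THRESH_BINARY+(0 if thr else cv2.THRESH_OTSU))
    cs,_=cv2.findContours(b,cv2.RETR_EXTERNAL,cv2.CHAIN_APPROX_NONE)
    k=max(cs,key=cv2.contourArea);e=cv2.fitEllipse(k);u,v=e[0][0]+x0,e[0][1]+y0
    return (round(u,1),round(v,1)),np.round(e[1],1),at(p,u,v,z),t
E
python3 - <<'E'
from h import *
p=bot.camera("wrist");g=cv2.cvtColor(p["img"],cv2.COLOR_RGB2GRAY)
d=ell(p,g,(250,175,300,225),.032);r=ell(p,g,(253,240,312,292),.022)
print("disc",d);print("recess",r)
S=[]
for w in ((166,90,190,113),(368,142,392,165),(308,308,330,328)):
    e=ell(p,g,w,.022);S.append(e[2]);print("screw",e)
c=(S[0]+S[2])/2;v=S[1]-S[0];w=S[1]-S[2]
print("centre",c,"yaw",np.degrees(np.arctan2(v[1],v[0])),np.degrees(np.arctan2(-w[0],w[1])),np.linalg.norm(v),np.linalg.norm(w))
a=np.arctan2(v[1],v[0]);R=np.array([[np.cos(a),-np.sin(a)],[np.sin(a),np.cos(a)]])
print("recess pred",c[:2]+R@[.045,-.05],"pivot",c[:2]+R@[-.095,-.05])
piv=c[:2]+R@[-.095,-.05]
for n in ("wrist","scene","side"):
    q=bot.camera(n);
    for r in bot.regions_of("pad",q)[:1]:
        m=r["region"];ys,xs=np.nonzero(m);print(n,xs.min(),xs.max(),ys.min(),ys.max())
    for th in (.6,.7,.8,.9,1.,1.1,1.2,1.3):
        u=R@[np.cos(th),-np.sin(th)];P=[proj(q,[*(piv+u*s),z]) for s,z in ((.14,.036),(.14,.07),(.03,.07))];print(th,np.round(P).tolist())
im=cv2.resize(p["img"][150:340,120:360],None,fx=3,fy=3,interpolation=cv2.INTER_CUBIC);cv2.imwrite("pics/crop1.png",im[:,:,::-1])
E
```

```text
disc ((274.1, 200.4), array([35.2, 37.7]), array([ 0.59349952, -0.04443805,  0.032     ]), 115.0)
recess ((282.3, 266.6), array([41.5, 47.3]), array([ 0.6051204 , -0.13218511,  0.022     ]), 109.0)
screw ((177.4, 102.8), array([10.5, 13.6]), array([0.49450978, 0.05707294, 0.022     ]), 115.0)
screw ((380.0, 152.8), array([11.8, 13.4]), array([0.70558539, 0.00567311, 0.022     ]), 124.0)
screw ((317.4, 318.7), array([17.6, 25.6]), array([ 0.65124033, -0.20725052,  0.022     ]), 131.0)
centre [ 0.57287506 -0.07508879  0.022     ] yaw -13.685942020239935 -14.318064740485749 0.21724377164465722 0.21974953830783822
recess pred [ 0.60476739 -0.13431614] pivot [ 0.46874238 -0.10119218]
wrist 132 224 240 366
0.6 [[247.0, 325.0], [246.0, 346.0], [175.0, 284.0]]
0.7 [[238.0, 331.0], [236.0, 352.0], [173.0, 285.0]]
0.8 [[229.0, 336.0], [226.0, 358.0], [170.0, 287.0]]
0.9 [[219.0, 340.0], [216.0, 362.0], [168.0, 288.0]]
1.0 [[208.0, 344.0], [204.0, 366.0], [166.0, 289.0]]
1.1 [[198.0, 346.0], [193.0, 368.0], [163.0, 289.0]]
1.2 [[187.0, 348.0], [181.0, 370.0], [160.0, 290.0]]
1.3 [[176.0, 349.0]
[... 221 characters left out ...]
108.0, 214.0], [104.0, 203.0], [151.0, 177.0]]
1.0 [[106.0, 210.0], [101.0, 199.0], [151.0, 176.0]]
1.1 [[103.0, 205.0], [99.0, 195.0], [150.0, 175.0]]
1.2 [[102.0, 201.0], [97.0, 190.0], [150.0, 175.0]]
1.3 [[101.0, 196.0], [97.0, 186.0], [149.0, 174.0]]
side 341 359 143 191
0.6 [[333.0, 153.0], [335.0, 142.0], [347.0, 170.0]]
0.7 [[338.0, 153.0], [341.0, 142.0], [348.0, 170.0]]
0.8 [[344.0, 153.0], [346.0, 142.0], [350.0, 170.0]]
0.9 [[350.0, 154.0], [352.0, 143.0], [351.0, 171.0]]
1.0 [[355.0, 155.0], [358.0, 143.0], [352.0, 171.0]]
1.1 [[361.0, 156.0], [364.0, 145.0], [354.0, 171.0]]
1.2 [[366.0, 158.0], [370.0, 146.0], [355.0, 172.0]]
1.3 [[372.0, 159.0], [375.0, 148.0], [356.0, 172.0]]
```

View pics/crop1.png

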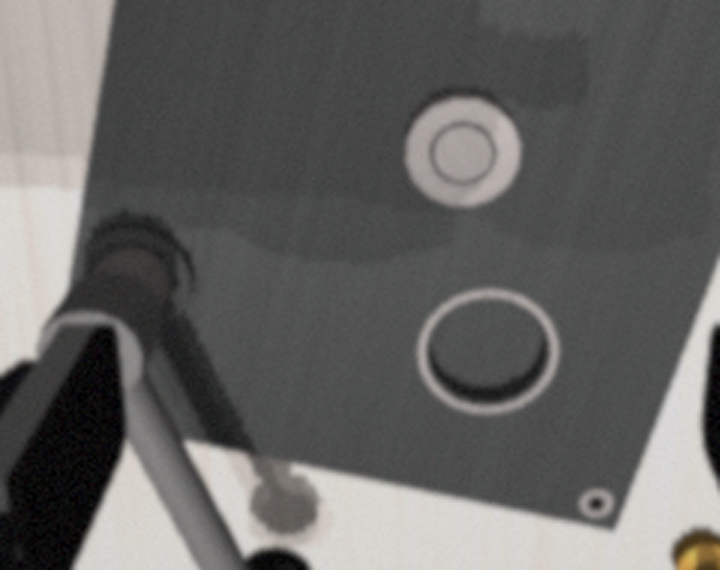

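The crop shows one bright disc on the plate at wrist (274,200), about 37 px across, which fits 42 mm. It is grey, so it isn't the green look-alike. The recess ring is centred at (282.5,267). I'll push from the +y side with the fingers slightly open so the disc bears on two points.

step_arm:
  series:
    - [[0.0125,0,0],0,-0.53]
    - [[0,0.05,0],0,-0.53]
    - [[0,0.05,0],0,-0.53]
    - [[0,0.04,0],0,-0.53]
    - [[0,0,0],-7.5,-0.53]
    - [[0,0,0],0,-0.53]
    - [[0,0,0],0,-0.53]

```text
time_s: 2.7
tool_pos: [0.5881, -0.0001, 0.2655]
eef_rot: [[0.992, 0.002, -0.128], [0.128, -0.0, 0.992], [0.002, -1.0, -0.0]]
ft_force: [0.3, -0.3, 0.0]
grip_width: 0.239
```

Run:
```python
from h import *
s=bot.sense();print(np.round(s["tool_pos"],4),np.round(s["eef_rot"],3).tolist(),s["grip_width"],s["time_s"],s["ft_force"])
a=bot.camera("side");b=bot.camera("scene")
c=[cv2.resize(a["img"][90:270,200:400],None,fx=2,fy=2),cv2.resize(b["img"][120:300,90:290],None,fx=2,fy=2)]
cv2.imwrite("pics/v4.png",np.hstack(c)[:,:,::-1])
```

```text
[ 5.881e-01 -1.000e-04  2.655e-01] [[0.992, 0.002, -0.128], [0.128, -0.0, 0.992], [0.002, -1.0, -0.0]] 0.23853444968378879 2.7 [ 0.34980395 -0.28923374  0.0084743 ]
```

View pics/v4.png

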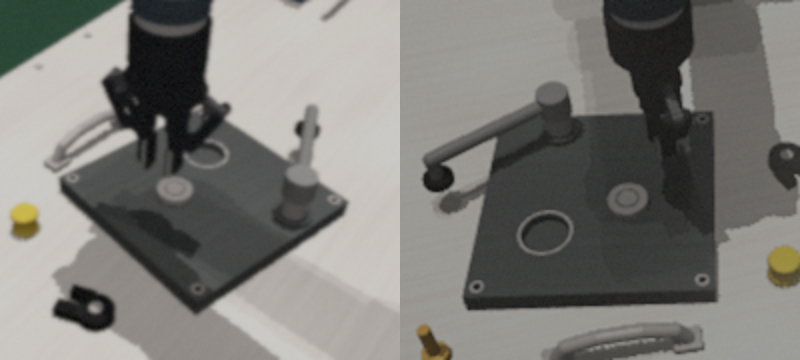

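The side view (left) and scene view (right) show the spread fingers above the plate behind the disc. The disc is at scene (204,219) and the recess at (162,236), both unobstructed. I'll cross-check their positions from these two cameras.

Run:
```python
from h import *
for n,w1,w2 in (("scene",(188,207,217,231),(145,222,180,250)),("side",(276,174,299,193),None)):
    p=bot.camera(n);g=cv2.cvtColor(p["img"],cv2.COLOR_RGB2GRAY)
    print(n,ell(p,g,w1,.032)); 
    if w2: print(ell(p,g,w2,.022))
```

```text
scene ((203.2, 218.9), array([15.3, 19.6]), array([ 0.59354806, -0.04249318,  0.032     ]), 73.0)
((162.1, 235.9), array([21.2, 28.5]), array([ 0.60497282, -0.12986074,  0.022     ]), 79.0)
side ((287.1, 183.9), array([11.8, 17.7]), array([ 0.59045723, -0.04046241,  0.032     ]), 101.0)
```

step_arm:
  series:
    - [[0,0.04,0.002],0,-0.53]
    - [[0,0.02,0],0,-0.53]
    - [[0,0.007,0],0,-0.53]
    - [[0,0,0],0,-0.53]

```text
time_s: 3.3
tool_pos: [0.5872, 0.002, 0.1975]
eef_rot: [[0.992, -0.001, -0.13], [0.13, 0.0, 0.992], [-0.001, -1.0, 0.0]]
ft_force: [0.1, -0.1, 0.2]
grip_width: 0.236
```

step_arm:
  series:
    - [[0,0,-0.005],0,-0.53]
    - [[0,0,-0.005],0,-0.53]
    - [[0,0,-0.005],0,-0.53]
    - [[0,0,-0.005],0,-0.53]
    - [[0,0,-0.006],0,-0.53]
    - [[0,0,-0.006],0,-0.53]
    - [[0,0,-0.006],0,-0.53]
    - [[0,0,-0.006],0,-0.53]
    - [[0,0,-0.006],0,-0.53]
    - [[0,0,-0.005],0,-0.53]
    - [[0,0,-0.003],0,-0.53]
    - [[0,0,0],0,-0.53]

```text
time_s: 4.5
tool_pos: [0.5949, -0.0561, 0.1976]
eef_rot: [[0.992, 0.0, -0.13], [0.13, -0.0, 0.992], [-0.0, -1.0, -0.0]]
ft_force: [0.5, -0.5, -0.4]
grip_width: 0.23
```

Run:
```python
from h import *
s=bot.sense();print(np.round(s["tool_pos"],4),s["ft_force"])
b=bot.camera("scene");a=bot.camera("side")
for p in (b,):
    T=s["tool_pos"]+np.array([.13,-.992,0])*.0294;print("exp disc",T,proj(p,[T[0],T[1],.032]),"rec",proj(p,[.605,-.1315,.022]))
c=[cv2.resize(b["img"][190:270,130:230],None,fx=5,fy=5,interpolation=cv2.INTER_CUBIC),cv2.resize(a["img"][125:205,240:300],None,fx=5,fy=5,interpolation=cv2.INTER_CUBIC)]
cv2.imwrite("pics/v5.png",np.hstack(c)[:,:,::-1])
```

```text
[ 0.5949 -0.0561  0.1976] [ 0.49948669 -0.50046873 -0.4449399 ]
exp disc [ 0.59872808 -0.08523531  0.19764729] [182.88701979 225.51359866] rec [161.26014411 236.1137175 ]
```

View pics/v5.png

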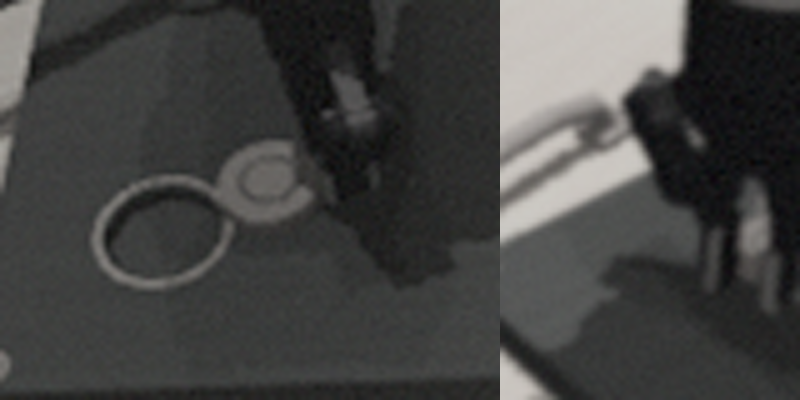

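The disc at scene (183.4,226.2) sits on both fingertips, within about 1 px of prediction and in line with the recess at (163,236). I'll keep pushing slowly.

step_arm:
  series:
    - [[0,0,-0.004],0,-0.53]
    - [[0,0,-0.005],0,-0.53]
    - [[0,0,-0.005],0,-0.53]
    - [[0,0,-0.005],0,-0.53]
    - [[0,0,-0.005],0,-0.53]
    - [[0,0,-0.004],0,-0.53]
    - [[0,0,-0.004],0,-0.53]
    - [[0,0,-0.003],0,-0.53]
    - [[0,0,-0.003],0,-0.53]
    - [[0,0,-0.003],0,-0.53]
    - [[0,0,-0.002],0,-0.53]
    - [[0,0,0],0,-0.53]

```text
time_s: 5.8
tool_pos: [0.6005, -0.0985, 0.1977]
eef_rot: [[0.991, 0.0, -0.13], [0.13, -0.0, 0.991], [0.0, -1.0, -0.0]]
ft_force: [0.1, 1.0, 0.1]
grip_width: 0.234
```

Run:
```python
from h import *
s=bot.sense();print(np.round(s["tool_pos"],4),s["ft_force"])
b=bot.camera("scene")
cv2.imwrite("pics/v6.png",cv2.resize(b["img"][200:270,120:220],None,fx=6,fy=6,interpolation=cv2.INTER_CUBIC)[:,:,::-1])
```

```text
[ 0.6005 -0.0985  0.1977] [0.0994734  1.01469837 0.08012159]
```

View pics/v6.png

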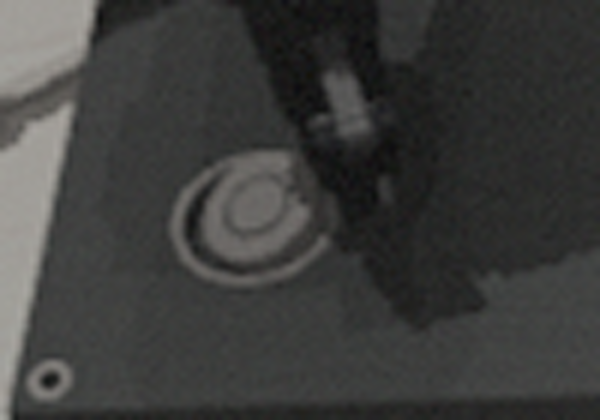

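The disc at (162.7,234) has tipped into the ring, leading edge down, but isn't seated yet. A few more mm should do it.

step_arm:
  series:
    - [[0,0,-0.002],0,-0.53]
    - [[0,0,-0.002],0,-0.53]
    - [[0,0,-0.002],0,-0.53]
    - [[0,0,0],0,-0.53]
    - [[0,0,0],0,-0.53]

```text
time_s: 6.35
tool_pos: [0.6012, -0.1042, 0.1977]
eef_rot: [[0.991, 0.0, -0.13], [0.13, 0.0, 0.991], [0.0, -1.0, -0.0]]
ft_force: [-1.1, 0.7, -0.5]
grip_width: 0.236
```

Run:
```python
from h import *
s=bot.sense();print(np.round(s["tool_pos"],4),s["ft_force"])
b=bot.camera("scene")
cv2.imwrite("pics/v7.png",cv2.resize(b["img"][200:270,120:220],None,fx=6,fy=6,interpolation=cv2.INTER_CUBIC)[:,:,::-1])
```

```text
[ 0.6012 -0.1042  0.1977] [-1.0728082   0.69894998 -0.4617623 ]
```

View pics/v7.png

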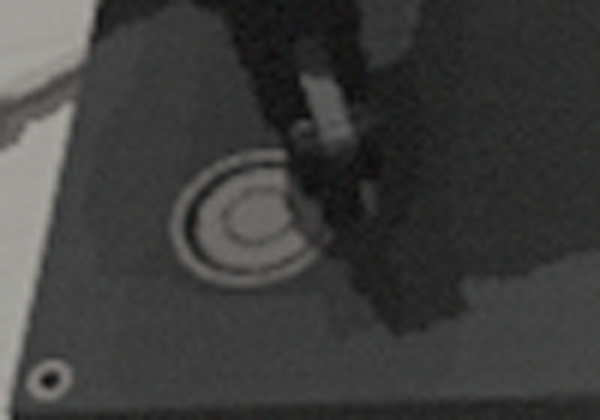

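The disc looks seated in the ring at (163,236). I'll back off and rise to check it unobstructed.

step_arm:
  series:
    - [[0,0,0.01],0,-0.53]
    - [[0,0,0.01],0,-0.53]
    - [[0,-0.04,0],0,-1]
    - [[0,-0.04,0],0,-1]
    - [[0,-0.03,0],0,-1]
    - [[0,0,0],0,-1]

```text
time_s: 7.0
tool_pos: [0.6004, -0.0836, 0.3131]
eef_rot: [[0.991, 0.009, -0.132], [0.132, -0.002, 0.991], [0.009, -1.0, -0.003]]
ft_force: [-0.6, -0.7, 0.2]
grip_width: -0.002
```

Run:
```python
from h import *
s=bot.sense();print(np.round(s["tool_pos"],4),s["joint_pos"])
b=bot.camera("scene");w=bot.camera("wrist")
r=np.array(proj(w,[.605,-.1315,.022]),int);print(r)
A=cv2.resize(b["img"][205:265,120:200],None,fx=5,fy=5,interpolation=cv2.INTER_CUBIC)
x=min(max(r[0]-60,0),392);y=min(max(r[1]-45,0),294)
B=cv2.resize(w["img"][y:y+90,x:x+120],(400,300),interpolation=cv2.INTER_CUBIC);print(x,y)
cv2.imwrite("pics/v8.png",np.hstack([A,B])[:,:,::-1])
```

```text
[ 0.6004 -0.0836  0.3131] [-1.39238493e+01  2.71191689e+01 -6.46024887e-01  6.16943080e+01
  1.46853996e-02  6.85137462e+01]
[254 238]
194 193
```

View pics/v8.png

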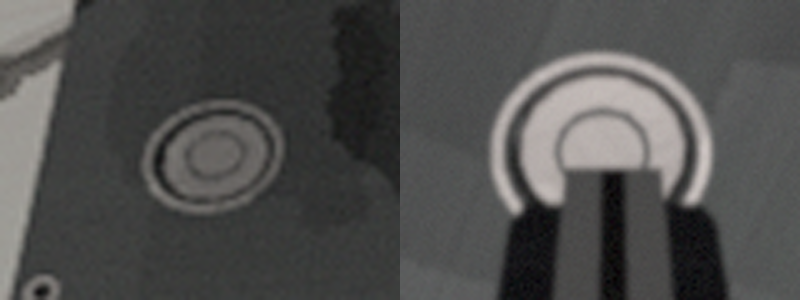

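The disc is concentric inside the ring in both views, with an even dark gap, so it is seated and flat. Next I'll go round to the far side of the swing arm.

step_arm:
  series:
    - [[-0.037,0,-0.027],0,-1]
    - [[-0.037,0,-0.027],0,-1]
    - [[-0.037,0,-0.027],-7.7,-1]
    - [[-0.038,0,-0.01],-7.7,-1]
    - [[-0.004,0,-0.006],0,-1]
    - [[0,0,0],0,-1]

```text
time_s: 7.7
tool_pos: [0.4627, -0.206, 0.3063]
eef_rot: [[0.922, -0.002, -0.386], [0.386, 0.002, 0.922], [-0.001, -1.0, 0.002]]
ft_force: [0.4, 0.8, -0.8]
grip_width: 0.001
```

Run:
```python
from h import *
s=bot.sense();print(np.round(s["tool_pos"],4),s["eef_rot"][:2,0])
b=bot.camera("scene");a=bot.camera("side")
A=cv2.resize(b["img"][140:260,80:200],(480,480),interpolation=cv2.INTER_CUBIC)
B=cv2.resize(a["img"][110:230,290:370],(320,480),interpolation=cv2.INTER_CUBIC)
cv2.imwrite("pics/v9.png",np.hstack([A,B])[:,:,::-1])
t=s["tool_pos"]-[0,0,.173];print(proj(b,t),proj(a,t))
```

```text
[ 0.4627 -0.206   0.3063] [0.92241681 0.3861941 ]
[105.45940486 156.4884041 ] [380.1724813 134.0543435]
```

View pics/v9.png

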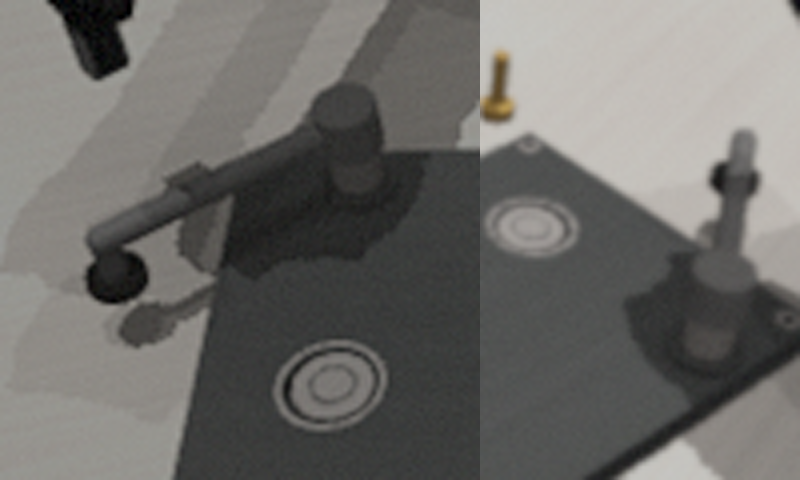

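The tube runs from the hub at scene (166,166) to its end at (105,200), about 0.93 rad. The shut fingertips are at (105,156), on its outer side. I'll lower to tube height and begin the sweep.

step_arm:
  series:
    - [[0,0.04,0],0,-1]
    - [[0,0.04,0],0,-1]
    - [[0,0.003,0],0,-1]
    - [[0.008,0,0],0,-1]
    - [[0.008,0,0],0,-1]
    - [[0.006,0,0],0,-1]
    - [[0.003,0,0],0,-1]
    - [[0,0,0],0,-1]

```text
time_s: 8.6
tool_pos: [0.4879, -0.196, 0.2258]
eef_rot: [[0.921, 0.002, -0.39], [0.39, -0.001, 0.921], [0.002, -1.0, -0.002]]
ft_force: [-1.0, -0.4, -0.1]
grip_width: 0.0
```

step_arm:
  series:
    - [[0.0067,0,-0.0013],-4,-1]
    - [[0.0067,0,-0.0013],-4,-1]
    - [[0.0067,0,-0.0013],-4,-1]
    - [[0.0067,0,-0.0013],-4,-1]
    - [[0.0067,0,-0.0013],-4,-1]
    - [[0.0067,0,-0.0013],-4,-1]
    - [[0.0067,0,-0.0013],-4,-1]
    - [[0.0067,0,-0.0013],-4,-1]
    - [[0.0067,0,-0.0013],-4,-1]
    - [[0.0067,0,-0.0013],-4,-1]
    - [[0,0,0],0,-1]

```text
time_s: 9.7
tool_pos: [0.5452, -0.1624, 0.2252]
eef_rot: [[0.455, 0.001, -0.89], [0.89, 0.0, 0.455], [0.0, -1.0, -0.001]]
ft_force: [-0.0, -1.2, 0.4]
grip_width: -0.002
```

Run:
```python
from h import *
s=bot.sense();T=s["tool_pos"];x=s["eef_rot"][:2,0];print(np.round(T,4),np.degrees(np.arctan2(x[1],x[0])),s["ft_force"])
b=bot.camera("scene")
rel=T[:2]-[.469,-.1005];print("d",-rel@x,"r",-rel@s["eef_rot"][:2,2])
cv2.imwrite("pics/v10.png",cv2.resize(b["img"][130:265,80:230],None,fx=4,fy=4,interpolation=cv2.INTER_CUBIC)[:,:,::-1])
```

```text
[ 0.5452 -0.1624  0.2252] 62.926485154377644 [-0.00836302 -1.15693445  0.40710946]
d 0.020457213784589083 r 0.09604529056694548
```

View pics/v10.png

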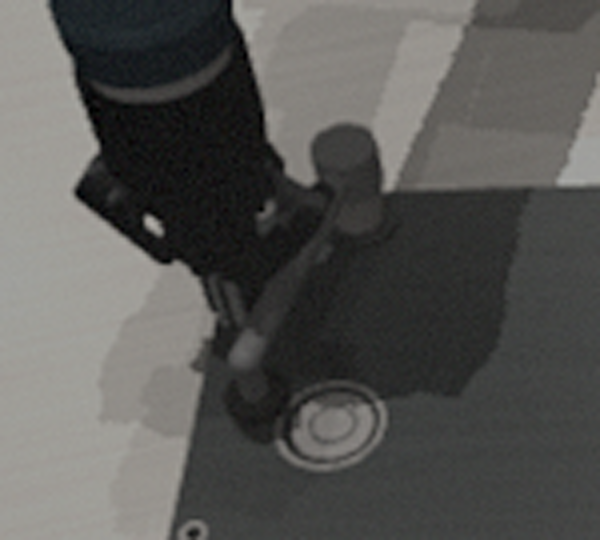

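The arm is moving with the fingers. The pad at about scene (142,232) is nearing the seated disc at (163,236), with about 13° to go.

step_arm:
  series:
    - [[0.0067,0,-0.0013],-4,-1]
    - [[0.005,0,-0.001],-3,-1]
    - [[0.0034,0,-0.0007],-2,-1]
    - [[0.0025,0,-0.0005],-1.5,-1]
    - [[0.0017,0,-0.0003],-1,-1]
    - [[0.0017,0,-0.0003],-1,-1]
    - [[0,0,0],0,-1]

```text
time_s: 10.45
tool_pos: [0.5565, -0.1447, 0.2248]
eef_rot: [[0.252, 0.0, -0.968], [0.968, 0.0, 0.252], [0.0, -1.0, -0.0]]
ft_force: [0.7, -0.0, 0.7]
grip_width: 0.001
```

step_arm:
  series:
    - [[0.001,0,0],-0.5,-1]
    - [[0.001,0,0],0,-1]
    - [[0,0,0],0,-1]

```text
time_s: 10.75
tool_pos: [0.5569, -0.1428, 0.2247]
eef_rot: [[0.244, 0.0, -0.97], [0.97, 0.0, 0.244], [0.0, -1.0, -0.0]]
ft_force: [-0.2, -0.1, 0.4]
grip_width: -0.003
```

step_arm:
  series:
    - [[0.001,0,0],0,-1]
    - [[0,0,0],0,-1]

```text
time_s: 10.95
tool_pos: [0.5572, -0.1418, 0.2247]
eef_rot: [[0.244, 0.0, -0.97], [0.97, 0.0, 0.244], [0.0, -1.0, -0.0]]
ft_force: [0.8, -1.2, 0.6]
grip_width: 0.003
```

step_arm:
  series:
    - [[0.001,0,0],0,-1]
    - [[0,0,0],0,-1]

```text
time_s: 11.15
tool_pos: [0.5574, -0.141, 0.2247]
eef_rot: [[0.244, -0.0, -0.97], [0.97, -0.001, 0.244], [-0.001, -1.0, -0.0]]
ft_force: [0.6, -1.9, 0.2]
grip_width: -0.002
```

step_arm:
  series:
    - [[0.001,0,0],0,-1]
    - [[0,0,0],0,-1]

```text
time_s: 11.35
tool_pos: [0.5575, -0.1406, 0.2247]
eef_rot: [[0.244, -0.001, -0.97], [0.97, -0.002, 0.244], [-0.002, -1.0, 0.0]]
ft_force: [-0.6, -5.6, -0.8]
grip_width: -0.005
```

The wrist force jumped to 5.6 N, so the arm is against its stop. I'll back straight off, rise, and check.

step_arm:
  series:
    - [[-0.005,0,0],0,-1]
    - [[-0.02,0,0],0,-1]
    - [[-0.03,0,0],0,-1]
    - [[0,-0.04,0],0,-1]
    - [[0,-0.04,0],0,-1]
    - [[0,-0.04,0],0,-1]
    - [[0,0,0],0,-1]
    - [[0,0,0],0,-1]

```text
time_s: 12.15
tool_pos: [0.5446, -0.1933, 0.3458]
eef_rot: [[0.243, 0.003, -0.97], [0.97, 0.0, 0.243], [0.001, -1.0, -0.003]]
ft_force: [-0.5, -0.0, 0.3]
grip_width: -0.002
```

Run:
```python
from h import *
s=bot.sense();print(np.round(s["tool_pos"],4),s["ft_force"])
b=bot.camera("scene");a=bot.camera("side")
piv=np.array([.469,-.1005])
for t in (0,.08,.15):
    u=np.radians(-13.8)-t;e=piv+.14*np.array([np.cos(u),np.sin(u)])
    print(t,[np.round(proj(q,[*e,z]),1).tolist() for q in (b,a) for z in (.036,.07)])
for q,z in (("ratchet",.015),("roller",.028),("pin_gauge",.05),("door_pull",.03)):
    r=bot.regions_of(q,b)[:1];print(q,[np.round(i["centre"]) for i in r])
A=cv2.resize(b["img"][140:260,90:215],(500,480),interpolation=cv2.INTER_CUBIC)
B=cv2.resize(a["img"][110:230,285:360],(300,480),interpolation=cv2.INTER_CUBIC)
cv2.imwrite("pics/v11.png",np.hstack([A,B])[:,:,::-1])
```

```text
[ 0.5446 -0.1933  0.3458] [-0.54492698 -0.03816326  0.25168046]
0 [[158.8, 232.1], [155.6, 221.3], [303.4, 160.2], [304.9, 149.0]]
0.08 [[153.2, 232.1], [149.8, 221.3], [306.8, 158.6], [308.4, 147.4]]
0.15 [[148.4, 231.9], [144.9, 221.0], [309.9, 157.3], [311.5, 146.1]]
ratchet [array([286., 203.])]
roller [array([279., 252.])]
pin_gauge [array([105., 296.])]
door_pull [array([198., 289.])]
```

View pics/v11.png

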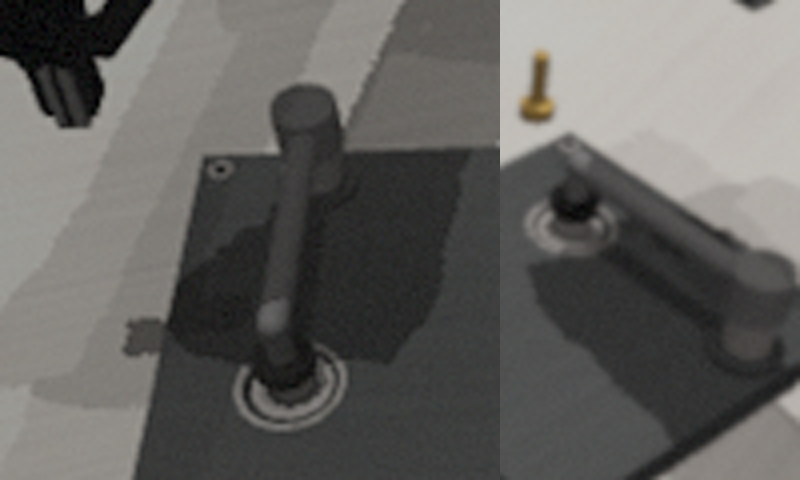

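The tube end at scene (158,219) and the pad at (162,232) match the stop position, with the pad over the flush disc. The robot is clear and the bystanders' pixels are unchanged to within about 3 px. I'll hand it in.

```bash
python3 -c "
from plant import bot
print(bot.sign_off())"
```

```text
the job is handed in; nothing more can be done
None
```

I pushed the disc into the recess, swung the arm to its stop, and handed the job in. Hand-in gave no verdict. The clock read about 12 s, against the 58 s limit.

- **Disc:** I pushed it about 88 mm with two slightly spread fingertips. It first tipped at the rim, and a further 6 mm push seated it. The check from two cameras, before the arm was moved, showed it flat and concentric in the ring.
- **Swing arm:** I swept it about 53° with the shut fingers until the wrist force rose to 5.6 N at the stop, then backed off and rose clear. Afterwards the tube end stood at scene pixel (158,219), which is at or just past the place predicted for angle 0. The pad is over the disc.
- **Bystanders:** They are within about 3 px of where they were in the scene picture, which is about the detection noise, and I kept clear of them.
- **Disagreements:** The cameras differed by 2–4 mm on the starting positions of the disc and recess, within or near the calibration error. No check failed.

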